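# Vent the metering pump and hold its piston drawn to the set dose

## Task

Push the spring plunger of the vent valve all the way down to its stop and let it come back up; then take the pump's piston by its upright grip and draw it straight up out of its barrel, without forcing it sideways or pulling it right out, until its flange is level with the pointer on the gauge post. Finish while still holding the piston steady there in the gripper, and leave the bottles, dishes and tools on the bench undisturbed.

Things in the scene. Friction and masses are not known exactly. Their poses are not given: they have to be found in the camera images.
- pump: Metering pump, screwed to the bench: grey base 90 x 200 x 20 mm; origin at the centre of its underside, z up, y along the 200 mm. At y = -55 mm stands a vertical glass barrel, 44 mm outer diameter, its mouth 120 mm above the bench; at y = +60 mm a steel gauge post, 12 mm diameter, its top at 188 mm, carries the pointer.
- barrel_mouth (a point): Centre of the barrel's mouth, on the bore's axis, 120 mm above the bench. The bore is vertical, 21.5 mm in diameter (0.75 mm clearance round the rod) and 92 mm deep.
- piston: Loose steel piston, 0.2 to 0.4 kg, fully home in the barrel, nothing retaining it. Origin at the underside of its flange, z up along the axis. Rod 20 mm diameter, 88 mm down from there; steel flange 52 mm diameter, 6 mm thick, lying on the mouth at the start; round upright white grip 28 mm diameter, from 6 to 48 mm above the origin. It drops back if released.
- flange (a point): Centre of the piston's flange, at half its thickness: 3 mm above the piston's origin, 3 mm below the flange's upper face.
- piston_foot (a point): Lower end of the piston's rod, on its axis, 88 mm below the piston's origin.
- pointer_tip (a point): Tip of the pointer: a flat level steel blade 12 mm wide and 4 mm thick, clamped immovably on the gauge post and pointing towards the barrel, its tip 75 mm from the barrel's axis. The point lies at half the blade's thickness. The blade is 28 to 52 mm higher than the flange at the start, differently each time.
- vent_block: Vent valve, screwed to the bench, apart from the pump: grey block 80 x 80 x 45 mm with a steel sleeve 24 mm in diameter on it up to 62 mm; origin at the centre of its underside, z up.
- vent_top (a point): Centre of the top of the vent's plunger head, a white disc 36 mm in diameter and 10 mm thick on a 12 mm stem above the sleeve, 90 mm above the bench when up; it moves with the plunger.
- vent (a joint): Travel of the vent plunger in m: 0 is up, 0.014 is fully down on its stop. A spring pushes it up, about 3 N at the top and 6.5 N at the stop; it comes back up when let go.
- small_bottle: Bystander: small closed amber glass bottle, 40 mm dia, 85 mm tall; loose; origin at its underside
- dish: Bystander: small white ceramic bowl, 74 mm dia, 28 mm tall; loose; origin at its underside
- beaker: Bystander: open glass beaker, 68 mm dia, 90 mm tall; loose; origin at its underside
- tall_bottle: Bystander: closed amber glass bottle, 64 mm dia, 160 mm tall; loose; origin at its underside
- jar: Bystander: lidded glass jar, 68 mm dia, 75 mm tall; loose; origin at its underside
- mortar: Bystander: white ceramic mortar, 124 mm dia, 75 mm tall, its pestle leaning out to 140 mm; loose; origin at its underside
- spatula: Bystander: steel lab spatula, about 180 mm long, lying flat; loose; origin at about its middle
Things that resemble listed ones, but are neither listed nor needed, are in the scene too. There is more than one size of the piston; the one meant has the size given above.

How it is judged:
On the way, in this order (a step that is already met when the one before it is completed fails the run):
1. the vent plunger is pushed down to its stop (value of joint vent above 0.0125 m), for 0.1 s.
2. the vent plunger is back up (value of joint vent below 0.003 m), for 0.1 s.
3. the piston, in the fingers, is drawn up until its flange is level with the pointer (z of flange in the frame of pointer_tip between -0.008 and 0.008 m and contact force between the fingers and piston above 1.5 N and z of piston_foot in the frame of barrel_mouth below -0.02 m), for 0.3 s.
At the end, for the whole second after the job is handed in: The fingers hold the piston still and upright (within 4 degrees) with the middle of its flange within 8 mm of the pointer's height and within 6 mm of the barrel's axis, its rod still at least 20 mm deep in the bore and pressing on the barrel with less than 12 N; the vent plunger is up (within 3 mm) (all of step 3 and angle between piston's own z axis and vertical below 0.07 rad and horizontal distance between flange and barrel_mouth below 0.006 m and linear speed of piston below 0.02 m/s and contact force between piston and pump below 12 N and value of joint vent below 0.003 m); the arm keeps its last pose, push and grip.
It fails at once if the piston is pulled out until less than 10 mm of its rod is left in the bore (z of piston_foot in the frame of barrel_mouth above -0.01 m).
It fails at once if the piston is forced against the barrel with more than 60 N (contact force between piston and pump above 60 N).
It fails at once if a bottle, dish or tool on the bench is shifted by more than 30 mm (distance of any of small_bottle, dish, beaker, tall_bottle, jar, mortar, spatula from where it was at the start of the episode above 0.03 m).
It also fails if it takes over 51 s, if anything falls off the work surface, if the arm or the gripper's body presses on something with over 40 N, if the wrist force passes 120 N, or if a joint passes its speed limit or range.

## Robot

A 6-joint arm with a two-finger parallel gripper is mounted at the origin on the work surface. World frame = base frame: x ahead of the robot, y to its left, z up, the work surface at z = 0. Lengths are in m, angles in rad, forces in N, time in s.
With the tool pointing down it reaches from about 0.35 to 0.775 m from the base axis. Payload 7.3 kg.
Tool frame: the origin (TCP) lies at the very end of the fingers, on their centre line; the grasp point (between the pads) lies 19 mm behind it; z points along the fingers, y is the line along which they close (so a half turn about z gives the same grasp; the last joint's range is limited). The gripper opens to 92 mm and grips with 3 to 60 N. Pads are 19 mm wide; open, the fingers measure 130 mm over their backs; the gripper's body (75 mm by 190 mm) begins 47 mm behind the grasp point.
Start: joints at [-1.423, 0.342, 1.524, -0, 1.275, -0.146], TCP at [0.152, -0.503, 0.227] pointing down, gripper open.
Joint ranges: [-2.53, 2.53], [-0.77, 2.02], [0.04, 2.7], [-1, 4.14], [0.28, 2.66], [-3.11, 3.11]. Speed limits (rad/s): [2.57, 2.57, 3.14, 3.14, 3.14, 3.14].

## Interface

Orientations are given as [roll, pitch, yaw] about the fixed x, y, z axes, in that order (R = Rz(yaw) Ry(pitch) Rx(roll)).
In Python, from cell import robot gives the robot as it stands. The module is installed in compiled form; this text tells all that it offers.
- The arm moves only by the tool arm_command, never from a script. Its argument "moves" is a list of rows, each a list of 3 entries, a list of its own where there are three numbers: the shift along the tool's x, y, z in m, then the turn, a rotation vector about the tool's x, y, z in rad, then the finger opening in m, from 0 to 0.0918. In form: [[[dx, dy, dz], [ax, ay, az], claw], ...]. A call has exactly 5 rows; each row is the pose to reach, as a shift and turn from the pose commanded when the call began, along the tool's axes at that moment; what a row does not reach only later rows make up. A row lasts 1/10 s, in which the tool goes at most 50 mm and 8.59 degrees, less where a joint would pass 70% of its speed; a pose out of reach is approached as far as the arm can. A call with a gripper value outside its range is refused whole. The fingers move at their own pace and stop on an object; "squeeze" is the grip in N (left out, the last holds). Time passes only in rows, so rows that repeat a pose let the fingers close, or fill a call up. It gives the time, the measured TCP pose, the force, the opening and the grip force at its end, in the units of the state.
- robot.observe(): the state, without advancing time (a new reading comes with each control period).
- robot.read_camera(name): name is "side" or "top"; returns the picture (400x640x3 uint8, red, green, blue); there is no depth.
- robot.camera_model(name): a dict with "fx", "fy", "cx", "cy" (pixels), "R" (3x3) and "t" (3): a world point X has camera coordinates R X + t. Camera axes: x right, y down, z forward; pixel columns grow to the right and rows downward; lengths in m; the calibration is good to about 2 mm. A picture is of the moment at which its call begins. camera_model takes no time and is no camera call.
- robot.hand_in(): hands the job in; it is judged then, once.
The state is a dict: "time": time; "qpos": joint angles; "qvel": joint speeds; "joint_efforts": joint torques, N m; "tool_pos": TCP position; "tool_rot": TCP orientation; "contact_force": force on the tool from outside, world axes, zero at the start; "torque": the same for the moment, N m; "opening": finger opening in m; "grip_force": force on a finger pad.
Only numpy, scipy, OpenCV 4.12 (cv2) and the standard library are available. Lean on these libraries where they do the work, as an engineer would, in place of code of your own. Each camera call takes 0.05 s, during which the arm holds its last target. There are 200 camera calls.

## Working session

There is one attempt and no reset: what is moved stays moved. The work goes in short steps, Python scripts to look and compute and a tool call to move; the robot and the scene stay as the last step left them, time stands still between calls to the robot, and variables do not carry over. Pictures are saved under pics/ and viewed, at most 10 in all, crops included, and the job is handed in when it is done.

Besides the shell and the picture viewer there is one more tool, called as name(argument=value, ...) on one line, values as JSON. arm_command: Moves the arm, as the interface text tells. Its arguments: {"type":"object","properties":{"moves":{"type":"array"},"squeeze":{"type":"number"}},"required":["moves"]}

```bash
mkdir -p pics; python3 - <<'E'
from cell import robot
import cv2
for n in("top","side"):
    cv2.imwrite(f"pics/{n}0.png",robot.read_camera(n)[:,:,::-1]); m=robot.camera_model(n); print(n,m)
s=robot.observe();print(s["tool_pos"],s["tool_rot"],s["time"],s["opening"])
E
```

```text
top {'fx': 363.63487674437647, 'fy': 363.63487674437647, 'cx': 323.06971816945816, 'cy': 199.92403662162658, 'R': array([[ 0.00425343, -0.99994383,  0.00970762],
       [-0.9826865 , -0.00597778, -0.18517965],
       [ 0.18522728, -0.0087519 , -0.98265673]]), 't': array([-0.04219619,  0.57807308,  1.06900237])}
side {'fx': 404.91266985650833, 'fy': 404.91266985650833, 'cx': 311.66080654452406, 'cy': 196.4522194018057, 'R': array([[-0.67314165, -0.73949868, -0.00469374],
       [-0.3804439 ,  0.35173451, -0.8553042 ],
       [ 0.63414727, -0.57395517, -0.51810491]]), 't': array([0.38022486, 0.32901234, 1.06695416])}
[ 0.15199471 -0.50212377  0.22611302] [-3.14018983e+00 -1.92083474e-04  2.93805064e-01] 0.1 0.09199045577593157
```

View pics/top0.png

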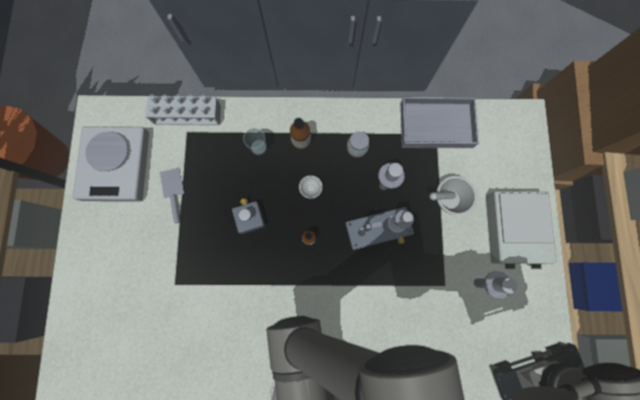

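View pics/side0.png

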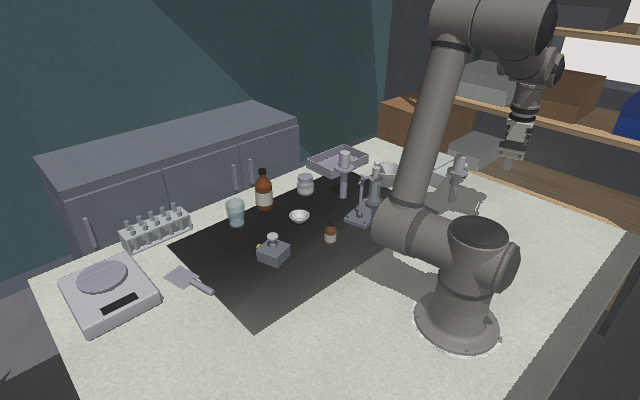

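The top view shows the vent block at about (247,216) and the pump at about (380,228), with its barrel on the right at about (403,218). The lone pistons at (391,176) and (498,286) are decoys. Next I'll enlarge both areas.

```bash
python3 - <<'E'
import cv2,numpy as np
t=cv2.imread("pics/top0.png");s=cv2.imread("pics/side0.png")
r=lambda im,x,y,w,h,f:cv2.resize(im[y:y+h,x:x+w],None,fx=f,fy=f,interpolation=cv2.INTER_CUBIC)
a=r(t,340,180,80,75,5);b=r(t,220,190,60,50,5)[:,:]
c=np.zeros((600,800,3),np.uint8);c[:375,:400]=a;c[:250,400:700]=b
cv2.imwrite("pics/c1.png",c)
a=r(s,335,140,65,95,6);b=r(s,250,225,60,50,6)
c=np.zeros((570,800,3),np.uint8);c[:570,:390]=a;c[:300,400:760]=b
cv2.imwrite("pics/c2.png",c)
E
```

```text
(no output)
```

View pics/c1.png

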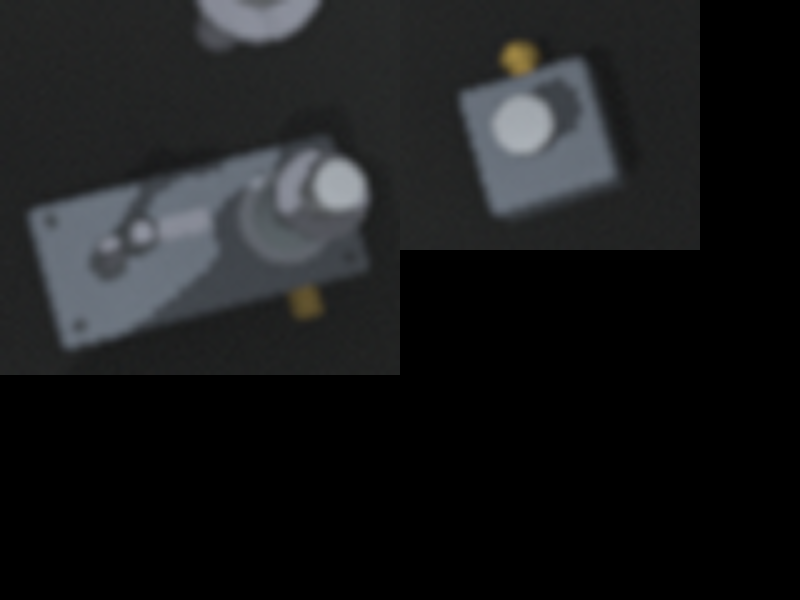

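View pics/c2.png

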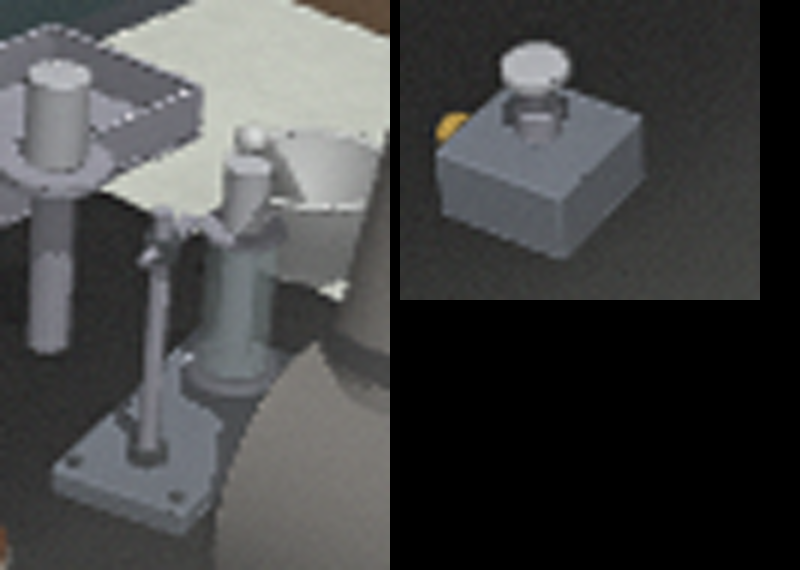

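The crops give these pixel positions:
- **Top crop:** base corners at (28,210), (330,136), (370,270) and (65,350); grip top (340,186); post top (143,232); blade tip (212,220); vent head (522,124).
- **Side crop:** grip top (248,165), pointer tip about (231,237), vent head (535,66).

I'll fit the poses to these.

```bash
cat > h.py <<'E'
from cell import robot
import numpy as np
from scipy.optimize import least_squares
M={n:robot.camera_model(n) for n in("top","side")}
def proj(n,X):
    m=M[n];c=m["R"]@np.asarray(X)+m["t"];return np.array([m["fx"]*c[0]/c[2]+m["cx"],m["fy"]*c[1]/c[2]+m["cy"]])
def tool(): 
    s=robot.observe();return np.array(s["tool_pos"]),np.array(s["tool_rot"]),s
E
python3 - <<'E'
from h import *
T=lambda X,Y:np.array([340+(X+.5)/5-.5,180+(Y+.5)/5-.5])
S=lambda X,Y:np.array([335+(X+.5)/6-.5,140+(Y+.5)/6-.5])
def obs(p):
    x,y,a,h=p;c,s=np.cos(a),np.sin(a)
    W=lambda X,Y,Z:[x+c*X-s*Y,y+s*X+c*Y,Z]
    # pump +y goes image left = world +y
    o=[("top",W(.045,.1,.02),T(28,210)),("top",W(.045,-.1,.02),T(330,136)),("top",W(-.045,-.1,.02),T(370,270)),("top",W(-.045,.1,.02),T(65,350)),
     ("top",W(0,-.055,.168),T(340,186)),("top",W(0,.06,.188),T(143,232)),("top",W(0,.02,h),T(212,220)),
     ("side",W(0,-.055,.168),S(248,165)),("side",W(0,.02,h),S(231,237)),
     ("side",W(-.045,.1,.02),S(178,520)),("side",W(.045,.1,.02),S(53,473))]
    return np.array([proj(n,X)-q for n,X,q in o]),W
r=least_squares(lambda p:obs(p)[0].ravel(),[.5,-.15,.2,.16])
o,W=obs(r.x);print(r.x.round(4));print(o.round(1).tolist())
print("barrel",W(0,-.055,.12),"tip",W(0,.02,r.x[3]),"post",W(0,.06,.188))
def v(p,z=.09):return np.concatenate([proj("top",[p[0],p[1],z])-[244,214.4],proj("side",[p[0],p[1],z])-[272.1,235.6]])
q=least_squares(v,[.5,.2]);print("vent",q.x,q.fun)
def g(p):return np.concatenate([proj("top",[p[0],p[1],.168])-T(340,186),proj("side",[p[0],p[1],.168])-S(248,165)])
q=least_squares(g,[.5,-.2]);print("grip",q.x,q.fun)
for n,u in(("small",(309,238)),("tall",(299,121)),("dish",(311,187))):
    q=least_squares(lambda p:proj("top",[p[0],p[1],.06])-u,[.5,0]);print(n,q.x)
q=least_squares(lambda p:proj("top",[p[0],p[1],.2])-[392,172],[.5,0]);print("decoy",q.x)
E
```

```text
[ 0.4966 -0.2181  0.2489  0.1581]
[[0.2, 0.0], [0.6, -0.2], [0.7, 0.4], [0.1, -0.0], [0.1, 0.3], [0.2, 0.3], [-1.1, 0.5], [1.4, 0.5], [-5.3, -0.7], [2.1, -0.3], [0.3, -0.4]]
barrel [np.float64(0.5101462107676282), np.float64(-0.2713658392558145), 0.12] tip [np.float64(0.4916727340665889), np.float64(-0.19867656454092852), np.float64(0.15807205416636988)] post [np.float64(0.4818202131593679), np.float64(-0.15990895135965602), 0.188]
vent [0.52738225 0.19590386] [-0.29986122 -0.2943448   0.42577373  0.06240463]
grip [ 0.51242745 -0.27033312] [-0.29251626 -0.52348739  0.753936    0.32824967]
small [0.46022962 0.00272189]
tall [0.83383541 0.03899259]
dish [ 0.61763028 -0.00166387]
decoy [ 0.62938373 -0.22544769]
```

```bash
python3 - <<'E'
from h import *
import cv2
S=lambda X,Y:np.array([335+(X+.5)/6-.5,140+(Y+.5)/6-.5])
print("post side",[(np.array(proj("side",[.4818,-.1599,z]))-[334.6,139.6])*6 for z in(.02,.158,.188)])
f=lambda p,a,b:np.concatenate([proj("top",p)-a,proj("side",p)-b])
q=least_squares(f,[.6,-.2,.15],args=((395,168.5),S(59,72)));print("decoy top",q.x,q.fun)
q=least_squares(f,[.6,-.35,.15],args=((433.5,196),S(251,138)));print("pestle",q.x,q.fun)
p,r,s=tool();a=r[2];d=np.array([.527,.196])-p[:2]
print("to vent tool xy",d@[np.cos(a),np.sin(a)],d@[np.sin(a),-np.cos(a)])
s=cv2.imread("pics/side0.png")[160:215,350:395];t=cv2.imread("pics/top0.png")[205:240,355:390]
c=np.zeros((560,800,3),np.uint8);c[:550,:450]=cv2.resize(s,None,fx=10,fy=10,interpolation=0);c[:350,450:]=cv2.resize(t,None,fx=10,fy=10,interpolation=0)
cv2.imwrite("pics/c3.png",c)
E
```

```text
post side [array([153.21554708, 462.03744828]), array([167.12013768, 260.85853061]), array([170.3353629 , 214.33896396])]
decoy top [ 0.63975612 -0.23419662  0.19864773] [-0.01996204 -0.02339881  0.04146571  0.00504008]
pestle [ 0.57774211 -0.3553576   0.13471191] [-0.33882402 -0.41420303  0.72194742  0.02981921]
to vent tool xy 0.5611099734915788 -0.5596082278466866
```

View pics/c3.png

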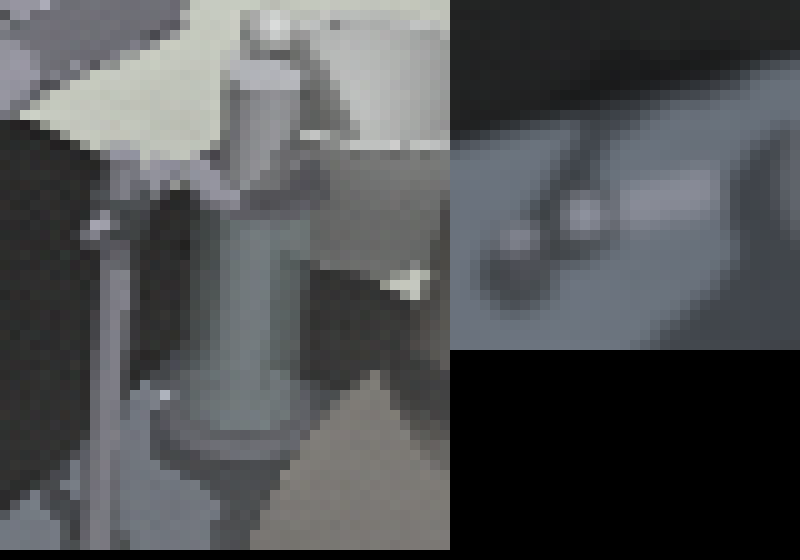

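In the c3 crop, the blade tip is at about (368.5,178) in the side image and (381.3,223.7) in the top image. The lighter pixels to its right belong to the flange rim. I'll refine that after the lift; for now I'm moving to the vent with the fingers closed.

arm_command(moves=[[[0.02,-0.02,0],[0,0,0],0],[[0.05,-0.05,0],[0,0,0],0],[[0.083,-0.083,0],[0,0,0],0],[[0.116,-0.116,0],[0,0,0],0],[[0.15,-0.15,0],[0,0,0],0]], squeeze=20)

```text
time: 0.6
tool_pos: [0.2525, -0.3138, 0.2264]
tool_rot: [-3.141, -0.0, 0.293]
contact_force: [1.3, -0.7, 0.8]
opening: 0.0561
grip_force: 0.0
```

arm_command(moves=[[[0.033,-0.033,0],[0,0,0],0],[[0.066,-0.066,0],[0,0,0],0],[[0.099,-0.099,0],[0,0,0],0],[[0.132,-0.132,0],[0,0,0],0],[[0.165,-0.165,0],[0,0,0],0]])

```text
time: 1.1
tool_pos: [0.3627, -0.1079, 0.2267]
tool_rot: [3.141, -0.0, 0.293]
contact_force: [0.2, -0.9, 0.4]
opening: 0.0167
grip_force: 0.0
```

arm_command(moves=[[[0.033,-0.033,0],[0,0,0],0],[[0.066,-0.066,0],[0,0,0],0],[[0.099,-0.099,0],[0,0,0],0],[[0.132,-0.132,0],[0,0,0],0],[[0.165,-0.165,0],[0,0,0],0]])

```text
time: 1.6
tool_pos: [0.4729, 0.098, 0.2265]
tool_rot: [3.141, 0.0, 0.294]
contact_force: [0.9, -0.4, 0.9]
opening: 0.0002
grip_force: 0.0
```

arm_command(moves=[[[0.03,-0.03,0],[0,0,0],0],[[0.055,-0.054,0.02],[0,0,0],0],[[0.075,-0.074,0.05],[0,0,0],0],[[0.081,-0.08,0.09],[0,0,0],0],[[0.081,-0.08,0.11],[0,0,0],0]])

```text
time: 2.1
tool_pos: [0.5253, 0.197, 0.1128]
tool_rot: [-3.141, 0.005, 0.296]
contact_force: [0.7, -0.2, 0.2]
opening: 0.0003
grip_force: 0.0
```

arm_command(moves=[[[0,0,0],[0,0,0],0],[[0,0,0.01],[0,0,0],0],[[0,0,0.02],[0,0,0],0],[[0,0,0.03],[0,0,0],0],[[0,0,0.034],[0,0,0],0]])

```text
time: 2.6
tool_pos: [0.5275, 0.1958, 0.0828]
tool_rot: [3.141, -0.002, 0.293]
contact_force: [0.3, 0.0, 5.2]
opening: 0.0004
grip_force: 2.4
```

arm_command(moves=[[[0,0,0.003],[0,0,0],0],[[0,0,0.005],[0,0,0],0],[[0,0,0.006],[0,0,0],0],[[0,0,0.006],[0,0,0],0],[[0,0,0.006],[0,0,0],0]])

```text
time: 3.1
tool_pos: [0.5275, 0.1958, 0.0777]
tool_rot: [3.141, -0.002, 0.294]
contact_force: [-0.7, -1.7, 5.6]
opening: 0.0005
grip_force: 2.8
```

arm_command(moves=[[[0,0,0.001],[0,0,0],0],[[0,0,0.002],[0,0,0],0],[[0,0,0.003],[0,0,0],0],[[0,0,0.003],[0,0,0],0],[[0,0,0.003],[0,0,0],0]])

```text
time: 3.6
tool_pos: [0.5275, 0.1958, 0.0761]
tool_rot: [3.141, -0.003, 0.294]
contact_force: [-3.8, -2.6, 16.6]
opening: 0.0002
grip_force: 8.3
```

It reached the stop: the force rose to 16.6 N. Now I'll lift off and refine the pump geometry.

arm_command(moves=[[[0,0,-0.015],[0,0,0],0],[[0,0,-0.04],[0,0,0],0],[[0,0,-0.08],[0,0,0],0],[[0,0,-0.12],[0,0,0],0.03],[[0,0,-0.16],[0,0,0],0.06]])

```text
time: 4.1
tool_pos: [0.5264, 0.1958, 0.2352]
tool_rot: [-3.142, 0.001, 0.294]
contact_force: [0.2, 0.6, -1.1]
opening: 0.012
grip_force: 0.0
```

```bash
python3 - <<'E'
from h import *
import cv2
T=lambda X,Y:np.array([340+(X+.5)/5-.5,180+(Y+.5)/5-.5])
S=lambda X,Y:np.array([335+(X+.5)/6-.5,140+(Y+.5)/6-.5])
def obs(p):
    x,y,a,h=p;c,s=np.cos(a),np.sin(a)
    W=lambda X,Y,Z:[x+c*X-s*Y,y+s*X+c*Y,Z]
    o=[("top",W(.045,.1,.02),T(28,210)),("top",W(.045,-.1,.02),T(330,136)),("top",W(-.045,-.1,.02),T(370,270)),("top",W(-.045,.1,.02),T(65,350)),
     ("top",W(0,-.055,.168),T(340,186)),("top",W(0,.06,.188),T(143,232)),("top",W(0,.02,h),(381.5,223.7)),
     ("side",W(0,-.055,.168),S(248,165)),("side",W(0,.02,h),(368.5,178)),
     ("side",W(-.045,.1,.02),S(178,520)),("side",W(.045,.1,.02),S(53,473))]
    return np.array([proj(n,X)-q for n,X,q in o]),W
r=least_squares(lambda p:obs(p)[0].ravel(),[.5,-.15,.2,.16],loss="soft_l1")
o,W=obs(r.x);print(r.x.round(4));print(o.round(1).tolist());b=np.array(W(0,-.055,.12));print(b)
im=robot.read_camera("side");cv2.imwrite("pics/side1.png",im[:,:,::-1])
a=cv2.imread("pics/side0.png")[225:245,255:290].astype(int);print("vent diff",np.abs(a-im[225:245,255:290,::-1]).max())
p,rr,s=tool();a=rr[2];d=np.array([.511,-.271])-p[:2];print(p,rr)
print("tool xy",d@[np.cos(a),np.sin(a)],d@[np.sin(a),-np.cos(a)])
E
```

```text
[ 0.4973 -0.2172  0.2509  0.1603]
[[-0.1, -0.1], [0.2, -0.5], [0.4, 0.1], [-0.1, -0.2], [-0.2, 0.0], [-0.1, 0.1], [-0.8, 0.0], [1.1, 0.5], [-1.0, -0.2], [1.8, -0.2], [0.0, -0.4]]
[ 0.5109396  -0.27049971  0.12      ]
vent diff 64
[0.5292605  0.19653744 0.24260871] [ 3.14071772 -0.01142085  0.2938724 ]
tool xy -0.15290491821939686 0.442204461936455
```

arm_command(moves=[[[-0.01,0.029,0],[0,0,0],0.06],[[-0.024,0.071,0],[0,0,0],0.06],[[-0.04,0.116,0],[0,0,0],0.06],[[-0.055,0.16,0],[0,0,0],0.06],[[-0.07,0.205,0],[0,0,0],0.06]])

```text
time: 4.65
tool_pos: [0.5186, -0.0221, 0.2336]
tool_rot: [-3.142, 0.0, 0.294]
contact_force: [0.5, 0.7, 0.5]
opening: 0.0558
grip_force: 0.0
```

arm_command(moves=[[[-0.015,0.045,0],[0,0,-0.14],0.06],[[-0.03,0.089,0],[0,0,-0.28],0.06],[[-0.045,0.134,0],[0,0,-0.42],0.06],[[-0.061,0.178,0],[0,0,-0.56],0.06],[[-0.073,0.214,0],[0,0,-0.7],0.06]])

```text
time: 5.15
tool_pos: [0.5106, -0.2486, 0.2336]
tool_rot: [-3.142, 0.0, 0.998]
contact_force: [0.8, 0.1, -0.4]
opening: 0.0601
grip_force: 0.0
```

arm_command(moves=[[[0,0,0],[0,0,-0.09],0.06],[[0,0,0],[0,0,-0.09],0.06],[[0,0,0],[0,0,-0.09],0.06],[[0,0,0],[0,0,-0.09],0.06],[[0,0,0],[0,0,-0.09],0.06]])

```text
time: 5.65
tool_pos: [0.5116, -0.2456, 0.2339]
tool_rot: [3.141, 0.0, 1.083]
contact_force: [-0.1, 0.1, 0.1]
opening: 0.0602
grip_force: 0.0
```

```bash
python3 - <<'E'
from h import *
p,rr,s=tool();a=rr[2];d=np.array([.511,-.2705])-p[:2];print(p,rr,s["qpos"][5],s["opening"])
print("tool xy",d@[np.cos(a),np.sin(a)],d@[np.sin(a),-np.cos(a)])
import cv2
A=robot.read_camera("side")[215:265,240:300];cv2.imwrite("pics/v.png",np.hstack([cv2.resize(A[:,:,::-1],None,fx=6,fy=6),cv2.resize(cv2.imread("pics/side0.png")[215:265,240:300],None,fx=6,fy=6)]))
E
```

```text
[ 0.51155318 -0.2455624   0.23391389] [3.14129565e+00 1.32844959e-05 1.08335281e+00] -0.09516541569692182 0.06015141254381731
tool xy -0.022292291058619466 0.011191238552784205
```

View pics/v.png

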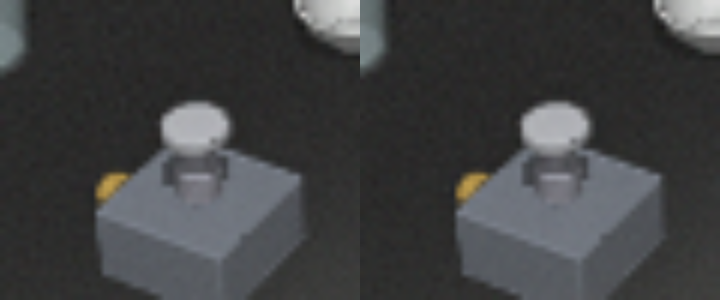

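The vent head looks the same as before the press, so it is back up. Next I'll align over the grip and descend.

arm_command(moves=[[[-0.012,0.006,0],[0,0,0],0.06],[[-0.022,0.011,0],[0,0,0],0.06],[[-0.022,0.011,0.01],[0,0,0],0.06],[[-0.022,0.011,0.03],[0,0,0],0.06],[[-0.022,0.011,0.055],[0,0,0],0.06]])

```text
time: 6.2
tool_pos: [0.5109, -0.2717, 0.1781]
tool_rot: [3.14, 0.0, 1.082]
contact_force: [0.5, -0.6, -0.6]
opening: 0.06
grip_force: 0.0
```

arm_command(moves=[[[0,0,0.015],[0,0,0],0.06],[[0,0,0.028],[0,0,0],0.06],[[0,0,0.04],[0,0,0],0.06],[[0,0,0.046],[0,0,0],0.06],[[0,0,0.046],[0,0,0],0.06]])

```text
time: 6.7
tool_pos: [0.5104, -0.2709, 0.1319]
tool_rot: [-3.14, -0.0, 1.083]
contact_force: [1.2, -0.1, 0.7]
opening: 0.06
grip_force: 0.0
```

```bash
python3 - <<'E'
from h import *
import cv2
p,rr,s=tool();a=rr[2];d=np.array([.511,-.2705])-p[:2];print(p,rr,s["contact_force"])
print("tool xy",d@[np.cos(a),np.sin(a)],d@[np.sin(a),-np.cos(a)])
A=robot.read_camera("side")[130:240,320:410,::-1];B=robot.read_camera("top")[170:250,350:430,::-1]
c=np.zeros((550,800,3),np.uint8);c[:550,:450]=cv2.resize(A,None,fx=5,fy=5,interpolation=2);c[:350,450:]=cv2.resize(B[:,:80],(350,350),interpolation=2)
cv2.imwrite("pics/g.png",c)
E
```

```text
[ 0.51044997 -0.27094113  0.13193465] [-3.14034805e+00 -1.41747643e-04  1.08287915e+00] [ 1.24720608 -0.06190096  0.65454656]
tool xy 0.0006474983691021642 0.0002790534123149683
```

View pics/g.png

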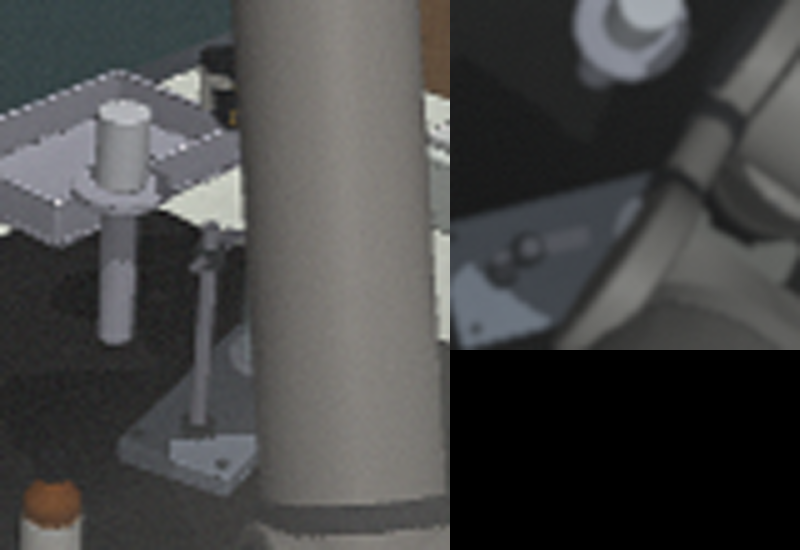

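The arm hides the barrel in both views, so I'll use force feedback instead: close gently and watch the side load.

arm_command(moves=[[[0,0,0],[0,0,0],0.035],[[0,0,0],[0,0,0],0.03],[[0,0,0],[0,0,0],0.025],[[0,0,0],[0,0,0],0.02],[[0,0,0],[0,0,0],0.02]], squeeze=8)

```text
time: 7.3
tool_pos: [0.5113, -0.2715, 0.133]
tool_rot: [3.14, 0.0, 1.083]
contact_force: [2.6, -1.6, 0.2]
opening: 0.0277
grip_force: 8.0
```

arm_command(moves=[[[0,0,0],[0,0,0],0.02],[[0,0,0],[0,0,0],0.015],[[0,0,0],[0,0,0],0.015],[[0,0,0],[0,0,0],0.015],[[0,0,0],[0,0,0],0.015]], squeeze=12)

```text
time: 7.8
tool_pos: [0.5113, -0.2715, 0.133]
tool_rot: [3.14, 0.0, 1.083]
contact_force: [5.2, -1.4, 1.2]
opening: 0.0276
grip_force: 12.0
```

arm_command(moves=[[[0,0.0004,0],[0,0,0],0.015],[[0,0.0004,-0.002],[0,0,0],0.015],[[0,0.0004,-0.005],[0,0,0],0.015],[[0,0.0004,-0.008],[0,0,0],0.015],[[0,0.0004,-0.01],[0,0,0],0.015]], squeeze=20)

```text
time: 8.3
tool_pos: [0.5111, -0.2713, 0.1415]
tool_rot: [-3.141, -0.0, 1.083]
contact_force: [6.7, -2.5, -8.3]
opening: 0.0275
grip_force: 20.0
```

arm_command(moves=[[[0,0.0005,-0.001],[0,0,0],0.015],[[0,0.001,-0.003],[0,0,0],0.015],[[0,0.001,-0.005],[0,0,0],0.015],[[0,0.001,-0.005],[0,0,0],0.015],[[0,0.001,-0.005],[0,0,0],0.015]])

```text
time: 8.8
tool_pos: [0.5114, -0.2714, 0.1473]
tool_rot: [-3.14, -0.0, 1.083]
contact_force: [2.3, -1.3, -5.4]
opening: 0.0279
grip_force: 20.0
```

arm_command(moves=[[[0,0.0004,-0.002],[0,0,0],0.015],[[0,0.0004,-0.005],[0,0,0],0.015],[[0,0.0004,-0.008],[0,0,0],0.015],[[0,0.0004,-0.011],[0,0,0],0.015],[[0,0.0004,-0.013],[0,0,0],0.015]])

```text
time: 9.3
tool_pos: [0.5123, -0.2719, 0.1612]
tool_rot: [3.141, 0.0, 1.083]
contact_force: [0.3, -0.3, -4.2]
opening: 0.0276
grip_force: 20.0
```

arm_command(moves=[[[0,0,-0.002],[0,0,0],0.015],[[0,0,-0.005],[0,0,0],0.015],[[0,0,-0.007],[0,0,0],0.015],[[0,0,-0.009],[0,0,0],0.015],[[0,0,-0.009],[0,0,0],0.015]])

```text
time: 9.8
tool_pos: [0.5124, -0.272, 0.17]
tool_rot: [3.141, 0.0, 1.083]
contact_force: [0.5, -0.3, -5.0]
opening: 0.0276
grip_force: 20.0
```

```bash
python3 - <<'E'
from h import *
import cv2
p,rr,s=tool();print(p,rr,s["contact_force"])
A=robot.read_camera("side")[130:210,340:400,::-1];B=robot.read_camera("top")[195:255,340:420,::-1]
c=np.zeros((560,800,3),np.uint8);c[:480,:360]=cv2.resize(A,None,fx=6,fy=6,interpolation=2);c[:330,360:]=cv2.resize(B,(440,330),interpolation=2)
cv2.imwrite("pics/l.png",c)
E
```

```text
[ 0.51244912 -0.27201647  0.17003223] [3.14102814e+00 1.60803191e-04 1.08306105e+00] [ 0.53804659 -0.33148987 -5.01603079]
```

View pics/l.png

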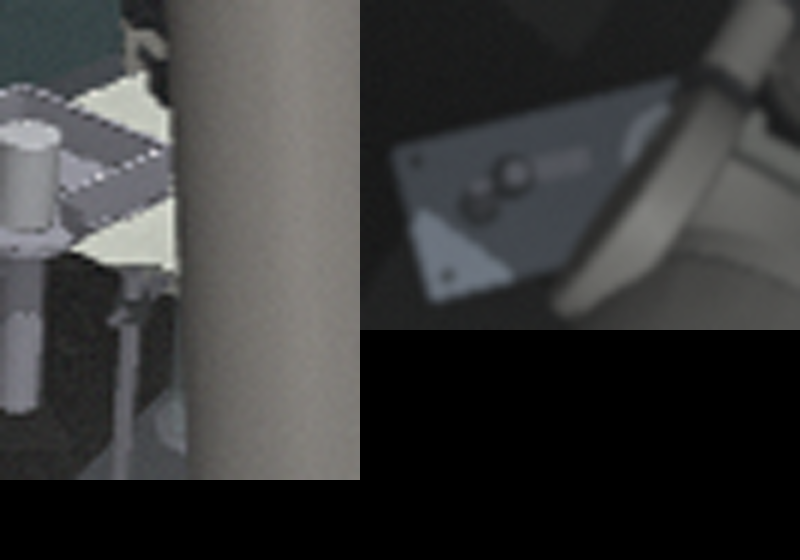

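The piston and barrel are hidden behind the forearm. I'll get the pointer height more precisely by overlaying predicted blade outlines on the first side image.

```bash
python3 - <<'E'
from h import *
import cv2
x,y,a=.4973,-.2172,.2509;c,s=np.cos(a),np.sin(a)
W=lambda X,Y,Z:[x+c*X-s*Y,y+s*X+c*Y,Z]
I=cv2.imread("pics/side0.png");f=11;u0,v0=352,166
def panel(z):
    P=cv2.resize(I[v0:v0+25,u0:u0+35],None,fx=f,fy=f,interpolation=0)
    P=np.clip(P*1.2,0,255).astype(np.uint8)
    if z:
        def line(pts,col):
            q=np.array([((proj("side",p)-[u0+1.0,v0]+.5)*f) for p in pts]).astype(np.int32);cv2.polylines(P,[q],True,col,1)
        for dz in(.002,-.002): line([W(.006,.02,z+dz),W(-.006,.02,z+dz),W(-.006,.054,z+dz),W(.006,.054,z+dz)],(0,0,255) if dz>0 else (0,200,255))
        t=np.linspace(0,6.28,30); line([W(.026*np.cos(k),-.055+.026*np.sin(k),.126) for k in t],(0,255,0))
        line([W(.006*np.cos(k),.06+.006*np.sin(k),.188) for k in t],(255,0,0))
        cv2.putText(P,str(z),(5,265),0,.5,(255,255,255))
    return P
cv2.imwrite("pics/o.png",np.vstack([np.hstack([panel(0),panel(.155)]),np.hstack([panel(.161),panel(.167)])]))
E
```

```text
(no output)
```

View pics/o.png

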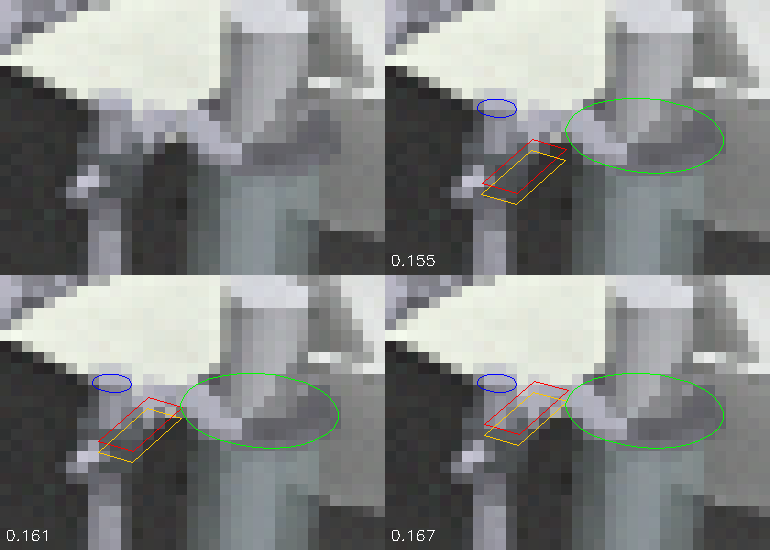

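The overlay matches the flange and post top well. The light blade blob, with its tip edge at panel (150,107) to (183,128), fits z of about 0.167, so the lift should be 44 mm, or 7 mm more.

arm_command(moves=[[[0,0,-0.002],[0,0,0],0.015],[[0,0,-0.004],[0,0,0],0.015],[[0,0,-0.006],[0,0,0],0.015],[[0,0,-0.007],[0,0,0],0.015],[[0,0,-0.007],[0,0,0],0.015]])

```text
time: 10.4
tool_pos: [0.5124, -0.272, 0.177]
tool_rot: [3.141, 0.0, 1.083]
contact_force: [-0.8, -0.1, -3.5]
opening: 0.0276
grip_force: 20.0
```

```bash
python3 - <<'E'
from h import *
# photometric check: cream-table boundary near blade tip, per column
import cv2
I=cv2.imread("pics/side0.png").astype(int)
for v in range(171,183): print(v,[int(I[v,u].sum()//3) for u in range(360,374)])
x,y,a=.4973,-.2172,.2509;c,s=np.cos(a),np.sin(a)
W=lambda X,Y,Z:[x+c*X-s*Y,y+s*X+c*Y,Z]
for z in(.161,.164,.167,.170): print(z,*[(proj("side",W(X,.02,z+.002))-[1,0]).round(1) for X in(.006,0,-.006)],(proj("side",W(-.006,.02,z-.002))-[1,0]).round(1))
E
```

```text
171 [193, 192, 191, 191, 190, 188, 187, 186, 186, 188, 187, 192, 123, 107]
172 [191, 188, 194, 193, 192, 186, 185, 185, 184, 188, 188, 194, 126, 110]
173 [191, 191, 191, 192, 190, 187, 188, 187, 186, 183, 188, 194, 109, 110]
174 [174, 166, 167, 177, 186, 190, 190, 190, 190, 189, 191, 138, 96, 113]
175 [113, 151, 149, 150, 187, 173, 179, 190, 192, 173, 97, 71, 94, 118]
176 [57, 108, 114, 122, 164, 152, 145, 144, 138, 149, 156, 94, 94, 118]
177 [65, 112, 128, 122, 144, 149, 148, 128, 142, 149, 150, 151, 113, 121]
178 [71, 115, 129, 107, 107, 148, 103, 146, 95, 136, 150, 152, 132, 116]
179 [81, 115, 128, 100, 77, 113, 67, 39, 40, 75, 133, 150, 151, 155]
180 [74, 77, 78, 80, 80, 59, 40, 40, 41, 56, 94, 112, 127, 136]
181 [137, 80, 64, 68, 67, 44, 44, 45, 45, 49, 66, 73, 102, 95]
182 [162, 105, 70, 65, 61, 42, 41, 46, 44, 58, 68, 73, 93, 107]
0.161 [365.  176.7] [366.5 177.1] [368.1 177.6] [368.  178.6]
0.164 [365.  175.9] [366.6 176.3] [368.2 176.8] [368.1 177.8]
0.167 [365.1 175.1] [366.7 175.6] [368.2 176. ] [368.1 177. ]
0.17 [365.2 174.4] [366.7 174.8] [368.3 175.3] [368.2 176.3]
```

Edge pixels put the pointer at about 0.164–0.168, centred near 0.166. I'll lower 1 mm and hold.

arm_command(moves=[[[0,0,0.0005],[0,0,0],0.015],[[0,0,0.001],[0,0,0],0.015],[[0,0,0.001],[0,0,0],0.015],[[0,0,0.001],[0,0,0],0.015],[[0,0,0.001],[0,0,0],0.015]])

```text
time: 10.9
tool_pos: [0.5123, -0.272, 0.1757]
tool_rot: [3.142, 0.0, 1.083]
contact_force: [0.0, -0.5, -3.3]
opening: 0.0274
grip_force: 20.0
```

arm_command(moves=[[[0,0,0],[0,0,0],0.015],[[0,0,0],[0,0,0],0.015],[[0,0,0],[0,0,0],0.015],[[0,0,0],[0,0,0],0.015],[[0,0,0],[0,0,0],0.015]])

```text
time: 11.4
tool_pos: [0.5123, -0.272, 0.1757]
tool_rot: [3.142, 0.0, 1.083]
contact_force: [0.6, 1.0, -4.9]
opening: 0.0272
grip_force: 20.0
```

```bash
python3 -c "
from cell import robot
print(robot.hand_in())"
```

```text
the job is handed in; nothing more can be done
None
```

I pressed the vent plunger to its stop and let it spring back, then drew the piston up about 43 mm; it was held steady at the estimated pointer height (good to about ±2 mm) when I handed in. The arm hid the flange after the lift, so that level comes from measured tool travel, assuming no slip in the grip. I also did not re-check the bystanders at the end, and the hand-in returned no verdict.

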